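# Slide the chair blank home between freshly glued guide rails

## Task

Push the wooden blank along the board, down the lane between the two guide rails, until its leading end is fully home and square against the end stop, then take your hand away. The rails have only just been glued down, so neither the blank nor your fingers may touch them: line the blank up first, and push it with the fingertips, keeping it flat on the board, never picked up or tipped. Leave everything else on the bench where it is.

Things in the scene. Friction and masses are not known exactly. Their poses are not given: they have to be found in the camera images.
- jig: Plywood board 500 x 260 x 12 mm, fixed flat on the bench. Origin: centre of its underside, on the bench top. x runs along the lane from its mouth to the end stop, y to the left seen that way, z up. Lane centre line: y = 0. The rails reach from x = -50 (the mouth) to +170 mm; the stop face is at x = +171; before the mouth the board is bare back to x = -250. All on it stands 12 mm above the bench.
- rail_left: Left guide rail: wooden batten 220 long x 20 wide x 22 mm high on the board (its top 34 mm above the bench). Its inner face is 60 mm left of the lane centre line, so the lane is 120 mm wide. Origin: centre of its underside; axes as the board.
- rail_right: Right guide rail, the same batten, inner face 60 mm right of the lane centre line. Origin: centre of its underside; axes as the board.
- stop: End stop: wooden bar across the far end of the lane, 25 along the lane x 170 across x 35 mm high on the board, fixed. Origin: centre of its underside; its near face is 12.5 mm in front of that (towards -x). Axes as the board.
- blank: Loose light beech block, 120 long (x) x 100 wide (y) x 50 mm high, three dark holes in its top, 0.28 to 0.56 kg; slides on the board with 1 to 4 N. Its top is 62 mm above the bench, 28 mm over the rail tops. Origin: centre of its underside. Starts on the bare board before the mouth, up to 20 mm off the centre line and 0.2 rad askew, x towards the mouth.
- blank_nose (a point): Centre of the blank's leading end face (60 mm ahead of its origin along its x, 25 mm up), the face that must meet the stop.
- offcut: Rectangular wooden offcut, 45 x 28 x 50 mm tall, standing on the board beside the left rail. Bystander, to be left where it is. Origin: centre of its underside.
- turned_foot: Small turned wooden chair foot, 34 mm across, 58 mm tall, standing on the board beside the right rail. Bystander, to be left where it is. Origin: centre of its underside.
- weight: Steel cylinder, 34 mm across, 35 mm tall, standing on the board beside the right rail. Bystander, to be left where it is. Origin: centre of its underside.
- glue_bottle: White glue bottle, 60 mm across, 150 mm tall, standing on the bench beyond the stop end of the board. Bystander, to be left where it is. Origin: centre of its underside.
- mallet: Mallet lying on the bench between the board and the robot. Bystander, to be left where it is. Origin: on the tool, at its underside; the tool lies along its x, handle to -x.
- cup: White plastic cup, 76 mm across, 85 mm tall, on the bench between the board and the robot. Bystander, to be left where it is. Origin: centre of its underside.
There are look-alikes about, which are no part of the job. What is shaped like the blank but orange or yellow is not meant.

How it is judged:
On the way:
1. the leading end of the blank is in the mouth of the lane, between the rails (x of blank_nose in the frame of jig between -0.04 and 0.1 m and height (world z) of blank below 0.016 m), for 0.05 s.
At the end, for the whole second after the job is handed in: The blank rests flat on the board (underside within 4 mm of the board top, tilt under 0.04 rad), between the rails (centre within 12 mm of the lane centre line), its leading end within 5 mm of the end stop, square to the lane within 0.06 rad, and still (x of blank_nose in the frame of jig above 0.166 m and angle between the x axis of blank and the x axis of jig, either way round below 0.06 rad and angle between blank's own z axis and vertical below 0.04 rad and height (world z) of blank between 0.008 and 0.016 m and y of blank in the frame of jig between -0.012 and 0.012 m and linear speed of blank below 0.01 m/s); the robot touches nothing.
It fails at once if something touches a guide rail (over 0.3 N) (contact force between anything else and rail_left above 0.3 N or contact force between anything else and rail_right above 0.3 N).
It fails at once if the blank is lifted more than 5 mm or tipped more than 0.12 rad (height (world z) of blank above 0.017 m or angle between blank's own z axis and vertical above 0.12 rad).
It fails at once if a bystander is moved more than 15 mm (distance of any of offcut, turned_foot, weight, glue_bottle, mallet, cup from where it was at the start of the episode above 0.015 m).
It also fails if it takes over 64 s, if anything falls off the work surface, if the arm or the gripper's body presses on something with over 40 N, if the wrist force passes 120 N, or if a joint passes its speed limit or range.

## Robot

A 7-joint arm with a two-finger parallel gripper is mounted at the origin on the work surface. World frame = base frame: x ahead of the robot, y to its left, z up, the work surface at z = 0. Lengths are in m, angles in rad, forces in N, time in s.
With the tool pointing down it reaches from about 0.425 to 0.925 m from the base axis. Payload 6.8 kg.
Tool frame: the origin (TCP) lies midway between the tips of the shut fingers; the grasp point (between the pads) lies 19 mm behind it; x points along the fingers, y is the direction in which the jaws open and shut, and the axes are right-handed (so a half turn about x gives the same grasp; the last joint's range is limited). The gripper opens to 85 mm and grips with 20 to 120 N. Pads are 22 mm wide; open, the fingers measure 114 mm over their backs; the gripper's body (76 mm by 85 mm) begins 54 mm behind the grasp point. The pads swing forward as they close: fully open they stand 13 mm farther back than shut.
Start: joints at [-1.222, 0.477, 0.022, 1.555, -0.011, 1.109, -0.083], TCP at [0.298, 0.606, 0.192] pointing down, gripper open.
Joint ranges: [-2.96, 2.96], [-0.34, 2.1], [-1.41, 1.46], [0.24, 2.44], [-1.37, 4.51], [0.17, 1.92], [-2.96, 2.96]. Speed limits (rad/s): [2.39, 2.39, 3.14, 3.14, 3.14, 3.14, 3.14].

## Interface

Orientations are given as a rotation vector (axis times angle).
In Python, from bench import r, viewer, nets gives the robot as it stands.
- The arm moves only by the shell command python3 -m pendant 'ROWS' [FORCE]. ROWS is JSON, one flat list of numbers, 5 for each row, row after row: the finger opening in mm, from 0 to 85.4, then the shift along the tool's x, y, z in mm, then the turn about the tool's x in rad. A call has 1 to 20 rows; each row shifts and turns the commanded pose from where the row before left it, along the tool's axes as they then stand; what a row does not reach is not made up. A row lasts 1/8 s, in which the tool goes at most 62.5 mm and 10.7 degrees, less where a joint would pass 70% of its speed; a pose out of reach is approached as far as the arm can. A call with a gripper value outside its range is refused whole. The fingers move at their own pace and stop on an object; FORCE is the grip in N (left out, the last holds). Time passes only in rows, so rows that do not move let the fingers close. It gives the time, the measured TCP pose, the force and the opening at its end, in the units of the state.
- r.get_obs(): the state, without advancing time (a new reading comes with each control period).
- viewer.grab_frame(name): name is "scene" or "top" or "wrist"; returns (picture, depth): 480x640x3 uint8, red, green, blue; 480x640 float32, m along the optical axis (not along the pixel's ray), 0 where there is no reading.
- viewer.calibration(name): a dict with "mtx" (3x3 intrinsics, pixels), "distortion" ([k1, k2, p1, p2, k3] as OpenCV has them; the pictures are not rectified), "world_to_cam" (4x4, takes a point from world to camera coordinates). Camera axes: x right, y up, looking along -z (the intrinsics and any distortion apply to the point x, -y, -z); pixel columns grow to the right and rows downward; lengths in m; the calibration is good to about 2 mm. A picture is of the moment at which its call begins: read the wrist's pose just before it. calibration takes no time and is no camera call; for the wrist camera it gives the pose at the moment of the call.
- r.hand_in(): hands the job in, once; it reports no verdict.
Trained networks look in the newest picture that a camera, given by its name, has taken for a name from the list of things; names that differ only in an ending like _2 or _b are one class to them, and where a whole thing is asked for, a point or a joint stands for the part that bears it (a point fixed in the world has none). Each returns a list of dicts, best first, with "score" (0 to 1); they miss things now and then, are a little off and sometimes report something else, mostly with a low value. They report only what shows in the picture. A call takes as long as a camera call. They do not tell look-alikes from the thing itself.
- nets.look_for(name, camera): "location" ([x, y, z] in m, in world coordinates, good to about 4 mm: the middle of the surface that is visible of it).
- nets.silhouettes(name, camera): "mask" (480x640 bool, what is visible of it).
The state is a dict: "clock": time; "joints": joint angles; "qvel": joint speeds; "tau": joint torques, N m; "tcp_pos": TCP position; "orientation": TCP orientation; "contact_force": force on the tool from outside, world axes, zero at the start; "moment": the same for the moment, N m; "grip_width": finger opening in m.
Only numpy, scipy, OpenCV 4.12 (cv2) and the standard library are available. Lean on these libraries where they do the work, as an engineer would, in place of code of your own. Each camera call takes 0.05 s, during which the arm holds its last target. There are 200 camera calls.

## Working session

There is one attempt and no reset: what is moved stays moved. The work goes in short steps, Python scripts to look and compute and a shell command to move; the robot and the scene stay as the last step left them, time stands still between calls to the robot, and variables do not carry over. Pictures are saved under pics/ and viewed, about 8 in all and at most 12, crops included, and the job is handed in when it is done.

```bash
ls; mkdir -p pics; cat > h.py <<'E'
import numpy as np, cv2
from bench import r, viewer, nets
from scipy.spatial.transform import Rotation as R
def cloud(name):
    pic,d=viewer.grab_frame(name); c=viewer.calibration(name)
    K=np.array(c["mtx"]);D=np.array(c["distortion"]);T=np.linalg.inv(np.array(c["world_to_cam"]))
    v,u=np.mgrid[0:480,0:640]
    p=cv2.undistortPoints(np.stack([u.ravel(),v.ravel()],1).astype(np.float64)[:,None],K,D)[:,0]
    z=d.ravel(); P=np.stack([p[:,0]*z,-p[:,1]*z,-z],1)
    W=P@T[:3,:3].T+T[:3,3]; W[z==0]=np.nan
    return pic,W.reshape(480,640,3)
def save(pic,n): cv2.imwrite('pics/'+n,pic[:,:,::-1])
E
python3 - <<'E'
from h import *
o=r.get_obs(); print(o['clock'],o['tcp_pos'],o['orientation'])
a,W=cloud("top"); save(a,'top0.png'); 
for n in ["blank","jig","rail_left","rail_right","stop","mallet","cup"]:
    print(n,[(np.round(x['location'],3).tolist(),round(x['score'],2)) for x in nets.look_for(n,"top")][:3])
E
```

```text
pics
0.0 [0.29744235 0.60518093 0.19142109] [ 0.35676662  1.54125118 -0.35967088]
blank [([0.513, -0.454, 0.047], 0.79), ([0.394, -0.6, 0.054], 0.77), ([0.59, -0.233, 0.064], 0.68)]
jig [([0.542, -0.057, 0.012], 0.78), ([0.597, -0.235, 0.063], 0.58), ([0.633, 0.085, 0.044], 0.52)]
rail_left [([0.477, -0.031, 0.032], 0.82)]
rail_right [([0.615, -0.005, 0.034], 0.88)]
stop [([0.524, 0.102, 0.048], 0.68)]
mallet [([0.284, -0.243, 0.022], 0.6)]
cup [([0.293, 0.3, 0.04], 0.69)]
```

View pics/top0.png

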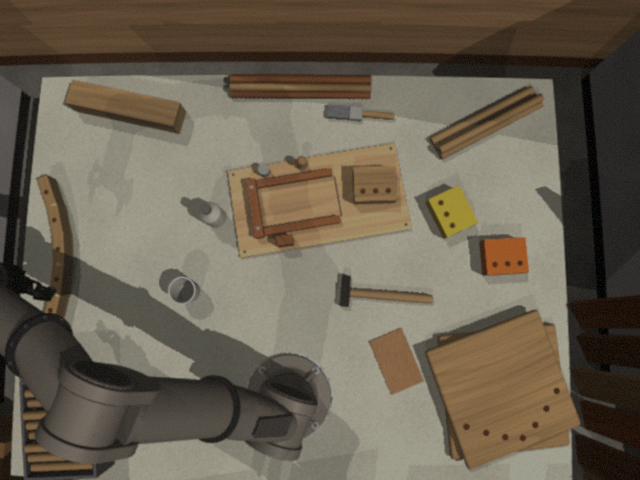

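```bash
cat >> h.py <<'E'
def rect(P):
    c,s,a=cv2.minAreaRect((P[:,:2]*1000).astype(np.float32)); 
    e=np.array([np.cos(np.radians(a)),np.sin(np.radians(a))])
    if s[1]>s[0]: e=np.array([-e[1],e[0]]); s=s[::-1]
    if e[1]<0: e=-e
    return np.array(c),s,np.degrees(np.arctan2(e[1],e[0]))
E
cat > m.py <<'E'
from h import *
a,W=cloud("top")
def near(n,lo,hi,pad=2):
    out=[]
    for q in nets.silhouettes(n,"top")[:4]:
        m=q["mask"]&np.isfinite(W[...,2])&(W[...,2]>lo)&(W[...,2]<hi)
        P=W[m]; 
        if len(P)>30: print(n,round(q["score"],2),len(P),"mean",np.round(P.mean(0)*1000,1),"medz",round(np.median(P[:,2])*1000,1),"rect",*[np.round(x,1) for x in rect(P)])
near("blank",.055,.075); near("rail_left",.027,.042); near("rail_right",.027,.042); near("stop",.035,.06); near("jig",.004,.02)
E
python3 m.py
```

```text
blank 0.97 84 mean [ 523.8 -459.8   56.3] medz 55.9 rect [ 523.9 -458.1] [111.7  90.6] 27.0
blank 0.96 45 mean [ 392.7 -598.8   56.2] medz 56.1 rect [ 398.  -599.6] [113.9  92.5] 87.8
blank 0.7 1479 mean [ 597.9 -234.5   62.3] medz 62.2 rect [ 599. -235.] [120.8 102.6] 91.8
rail_left 0.64 547 mean [481.5 -27.9  34.3] medz 34.4 rect [481.7 -28.6] [219.3  21.5] 100.4
rail_right 0.94 525 mean [619.4  -5.1  34.3] medz 34.4 rect [618.8  -5.4] [219.9  22.7] 99.9
stop 0.76 540 mean [528.3 103.7  47.3] medz 47.5 rect [529.6 104.5] [171.   25.5] 10.2
jig 0.92 11078 mean [553.8 -72.7  12.5] medz 12.5 rect [562.4 -76.1] [505.1 267.6] 100.1
```

```bash
cat >> h.py <<'E'
O=np.array([561,-76.]);PH=np.radians(100.1)
ex=np.array([np.cos(PH),np.sin(PH)]);ey=np.array([-ex[1],ex[0]])
def tojig(w): d=np.asarray(w)[:2]-O; return np.array([d@ex,d@ey])
def toworld(j): return O+j[0]*ex+j[1]*ey
def st(o=None):
    o=o or r.get_obs(); M=R.from_rotvec(o['orientation']).as_matrix(); p=np.array(o['tcp_pos'])*1000
    print("t",round(o['clock'],2),"tcp",np.round(p,1),"jig",np.round(tojig(p),1),"F",np.round(o['contact_force'],1),"w",round(o['grip_width']*1000,1))
    return p,M
def go(j,z,yaw_axis_deg):
    "shift in present tool axes (mm) and turn, so that tool y lies along jig angle (deg, mod 180)"
    p,M=st(); t=np.r_[toworld(j),z]; 
    a=np.degrees(np.arctan2(M[1,1],M[0,1])); tgt=np.degrees(PH)+yaw_axis_deg
    d=(tgt-a+90)%180-90   # world z turn
    s=np.sign(M[2,0])
    print("shift",np.round(M.T@(t-p),1),"turn",np.round(s*np.radians(d),3),"axes\n",np.round(M,2))
    return M.T@(t-p)
E
python3 - <<'E'
from h import *
go((-163,-100),200,0); print(r.get_obs()['joints'])
E
```

```text
t 0.7 tcp [297.7 605.8 192.4] jig [717.4 139.6] F [-0.5 -0.4 -0.7] w 85.3
shift [  -7.6 -568.1  714.1] turn -0.633 axes
 [[ 0.    0.44  0.9 ]
 [ 0.    0.9  -0.44]
 [-1.    0.   -0.  ]]
[-1.22210206  0.47694083  0.02239168  1.55540469 -0.01148368  1.10931109
 -0.08306571]
```

```bash
python3 -m pendant '[70,-8,-31.5,39.7,0, 70,0,-31.5,39.7,0, 70,0,-31.5,39.7,0, 70,0,-31.5,39.7,0, 70,0,-31.5,39.7,0, 70,0,-31.5,39.7,0, 70,0,-31.5,39.7,0, 70,0,-31.5,39.7,0, 70,0,-31.5,39.7,0, 70,0,-31.5,39.7,0, 70,0,-31.5,39.7,0, 70,0,-31.5,39.7,0, 70,0,-31.5,39.7,0, 70,0,-31.5,39.7,0, 70,0,-31.5,39.7,0, 70,0,-31.5,39.7,0, 70,0,-31.5,39.7,0, 70,0,-31.5,39.7,0, 70,0,0,0,0]'; python3 -m pendant '[70,0,0,0,-0.158, 70,0,0,0,-0.158, 70,0,0,0,-0.158, 70,0,0,0,-0.158, 70,0,0,0,0]'
python3 - <<'E'
from h import *
go((-163,-100),24,0); print(r.get_obs()['joints'])
p,d=viewer.grab_frame("wrist"); save(p,'w1.png')
E
```

```text
clock: 3.08
tcp_pos: [0.6886, -0.2242, 0.1999]
orientation: [0.36, 1.54, -0.366]
contact_force: [0.5, -0.2, -0.0]
grip_width: 0.0699
clock: 3.7
tcp_pos: [0.689, -0.2172, 0.2005]
orientation: [-0.136, 1.566, 0.138]
contact_force: [0.4, -0.3, -0.2]
grip_width: 0.07
t 3.7 tcp [ 689.  -217.2  200.5] jig [-161.4 -101.2] F [ 0.4 -0.3 -0.2] w 70.0
shift [176.5  -1.7  -1.3] turn -0.002 axes
 [[ 0.   -0.17  0.98]
 [ 0.    0.98  0.17]
 [-1.    0.    0.  ]]
[ 0.08546701  0.55643783  0.20761631  1.4268606  -0.11960067  1.17063167
  2.05482793]
```

View pics/w1.png

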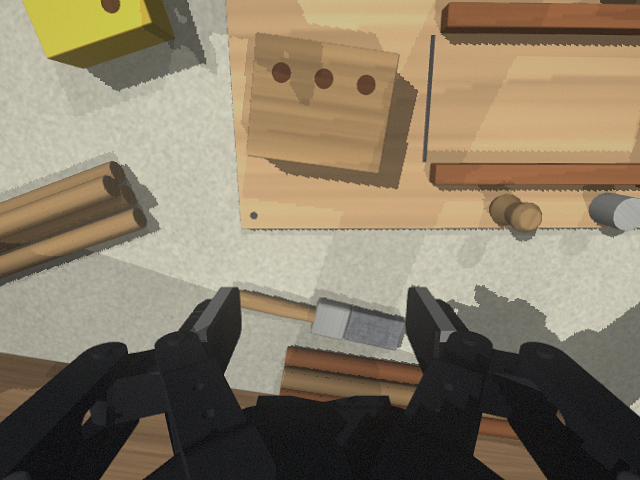

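```bash
python3 -m pendant '[70,50,0,0,0, 70,50,0,0,0, 70,45,-1,-1,0, 70,31,0,0,0, 70,0,0,0,0]'; python3 -m pendant '[70,0,0,-8,0, 70,0,0,-8,0, 70,0,0,-6,0, 70,0,0,-4,0, 70,0,0,-4,0, 70,0,0,-4,0, 70,0,0,-4,0, 70,0,0,-1,0, 70,0,0,0,0]'
python3 - <<'E'
from h import *
st(); a,W=cloud("top"); save(a[120:280,200:440].repeat(3,0).repeat(3,1),'t2.png')
m=np.zeros((480,640),bool); m[150:220,335:415]=1
P=W[m&(W[...,2]>.056)&(W[...,2]<.068)]; c,s,g=rect(P); print(len(P),tojig(c),s,g-100.1)
E
```

```text
clock: 4.38
tcp_pos: [0.6859, -0.2182, 0.0215]
orientation: [-0.135, 1.572, 0.138]
contact_force: [0.5, 0.1, 1.3]
grip_width: 0.0698
clock: 5.5
tcp_pos: [0.6498, -0.2262, 0.0244]
orientation: [-0.138, 1.566, 0.138]
contact_force: [-0.4, -0.2, 0.4]
grip_width: 0.07
t 5.5 tcp [ 649.8 -226.2   24.4] jig [-163.5  -61. ] F [-0.4 -0.2  0.4] w 70.0
309 [-203.96208794   -2.02313732] (98.65031433105469, 40.05609130859375) 78.08414306640626
```

View pics/t2.png

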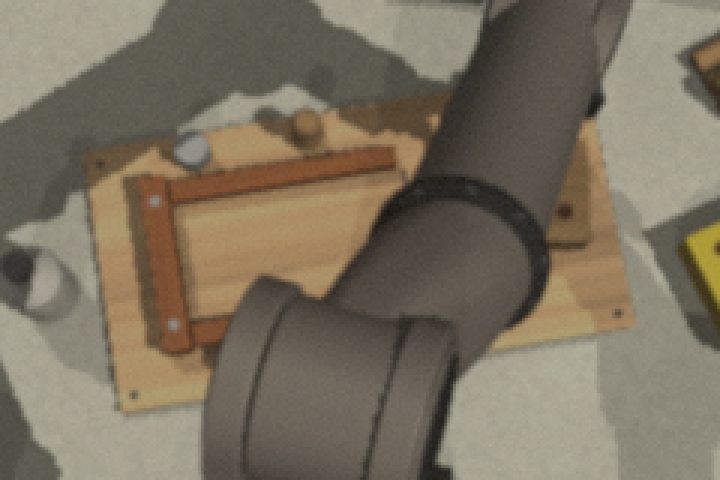

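The arm hides the blank from above (only its rear hole shows, crop 565,212). I'll back off, rise, and look with the wrist camera.

```bash
python3 -m pendant '[70,0,0,20,0, 70,-40,0,20,0, 70,-60,0,0,0, 70,-60,0,0,0, 70,0,0,0,0, 70,0,0,0,0]'
cat > mw.py <<'E'
from h import *
import sys
p,M=st(); a,W=cloud("wrist"); save(a,sys.argv[1])
J=(W[...,:2]*1000-O); X=J@ex; Y=J@ey; Z=W[...,2]*1000
m=(Z>55)&(Z<70)&(abs(Y)<85)&(X>-260)&(X<180); P=W[m]
c,s,g=rect(P); 
if s[0]: print("blank top",m.sum(),np.median(Z[m]),np.round(tojig(c),1),np.round(s,1),"ang",round((g-100.1+45)%90-45,2), "Xrng",np.round(np.percentile(X[m],[.5,99.5]),1),"Yrng",np.round(np.percentile(Y[m],[.5,99.5]),1))
for lo,hi,n in((-90,-52,'right'),(52,90,'left')):
    q=(Z>29)&(Z<40)&(Y>lo)&(Y<hi)&(X>-45)&(X<160)
    if q.sum()>50: 
        k=np.polyfit(X[q],Y[q],1); print(n,q.sum(),"slope deg",round(np.degrees(k[0]),2),"Y rng",np.round(np.percentile(Y[q],[2,98]),1),"X",np.round(np.percentile(X[q],[0,100]),1))
E
python3 mw.py w3.png
```

```text
clock: 6.3
tcp_pos: [0.689, -0.219, 0.1842]
orientation: [-0.137, 1.566, 0.138]
contact_force: [-0.4, 0.4, -0.3]
grip_width: 0.0696
t 6.3 tcp [ 689.  -219.   184.2] jig [-163.2 -100.9] F [-0.4  0.4 -0.3] w 69.6
blank top 18911 60.0009860629796 [-163.7   -4.4] [120.2 100.8] ang -7.48 Xrng [-225.3 -101.8] Yrng [-57.5  48.5]
right 4237 slope deg -0.41 Y rng [-75.7 -55.9] X [-44.9 140.3]
left 4163 slope deg 0.34 Y rng [64.1 81. ] X [-45.  108.7]
```

View pics/w3.png

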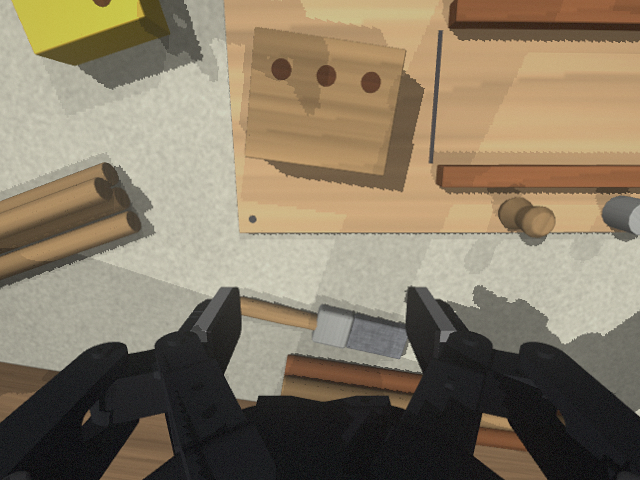

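```bash
python3 - <<'E'
from h import *
p,M=st(); a,W=cloud("wrist")
T=(W*1000-p)@M
for sgn in(1,-1):
  for x0 in range(-50,15,6):
    m=(T[...,0]>x0)&(T[...,0]<x0+6)&(T[...,1]*sgn>15)&(T[...,1]*sgn<75)&(abs(T[...,2])<40)
    if m.sum()>5: print(sgn,x0,m.sum(),"y",np.round(np.percentile(T[m][:,1],[1,99])),"z",np.round(np.percentile(T[m][:,2],[1,99])))
E
```

```text
t 6.35 tcp [ 688.3 -218.7  183. ] jig [-162.8 -100.3] F [-0.4  0.5 -0.5] w 70.3
1 -50 152 y [34. 40.] z [-12.  10.]
-1 -50 153 y [-41. -35.] z [-11.   9.]
```

```bash
python3 - <<'E'
from h import *
p,M=st(); pic,d=viewer.grab_frame("wrist"); 
for v in range(285,375,8): print(v,np.round(d[v,190:246:6],3))
c=viewer.calibration("wrist"); T=np.linalg.inv(c["world_to_cam"]); print("cam in tool",np.round(M.T@(T[:3,3]*1000-p)), np.round(M.T@T[:3,:3],2)); print(np.round(c["mtx"]),c["distortion"])
def proj(t):
    w=M@np.array(t,float)+p; q=c["world_to_cam"]@np.r_[w/1000,1]; return np.round(cv2.projectPoints(np.array([[q[0],-q[1],-q[2]]]),np.zeros(3),np.zeros(3),np.array(c["mtx"]),np.array(c["distortion"]))[0].ravel())
for x in(-50,-30,-8,0): print(x,[proj((x,y,z)) for y,z in((35,-11),(35,11),(-35,-11),(-35,11))])
E
```

```text
t 6.4 tcp [ 688.1 -218.7  182.5] jig [-162.8 -100.1] F [ 0.2 -0.3 -0.7] w 70.2
285 [0.393 0.392 0.393 0.392 0.393 0.392 0.393 0.393 0.392 0.393]
293 [0.396 0.396 0.397 0.395 0.396 0.136 0.135 0.136 0.143 0.396]
301 [0.397 0.398 0.398 0.138 0.13  0.13  0.129 0.134 0.144 0.384]
309 [0.4   0.131 0.131 0.123 0.122 0.124 0.125 0.135 0.144 0.38 ]
317 [0.126 0.126 0.118 0.118 0.117 0.119 0.126 0.135 0.144 0.387]
325 [0.121 0.113 0.113 0.112 0.113 0.119 0.127 0.135 0.144 0.408]
333 [0.106 0.11  0.111 0.11  0.112 0.119 0.126 0.135 0.144 0.409]
341 [0.102 0.101 0.11  0.109 0.112 0.12  0.127 0.136 0.412 0.413]
349 [0.098 0.098 0.098 0.111 0.113 0.118 0.126 0.135 0.415 0.417]
357 [0.094 0.095 0.095 0.112 0.113 0.12  0.126 0.419 0.417 0.417]
365 [0.084 0.083 0.083 0.083 0.083 0.119 0.127 0.421 0.42  0.422]
373 [0.08  0.08  0.082 0.079 0.08  0.08  0.425 0.423 0.423 0.424]
cam in tool [-180.   -1.  -69.] [[-0.    0.27 -0.96]
 [ 1.    0.   -0.  ]
 [ 0.   -0.96 -0.27]]
[[352.   0. 323.]
 [  0. 352. 237.]
 [  0.   0.   1.]] [-0.0174396  0.         0.         0.         0.       ]
-50 [array([411., 288.]), array([408., 336.]), array([237., 288.]), array([241., 336.])]
-30 [array([401., 270.]), array([398., 313.]), array([247., 270.]), array([250., 313.])]
-8 [array([392., 254.]), array([390., 294.]), array([256., 255.]), array([258., 294.])]
0 [array([389., 250.]), array([387., 287.]), array([259., 250.]), array([261., 288.])]
```

```bash
python3 - <<'E'
from h import *
p,M=st(); pic,d=viewer.grab_frame("scene"); c=viewer.calibration("scene")
pic=pic.copy()
for x,col in((-47,(255,0,0)),(-8,(0,255,0))):
  for y in(45,-45):
    w=M@np.array([x,y,0.])+p; q=c["world_to_cam"]@np.r_[w/1000,1]
    u=cv2.projectPoints(np.array([[q[0],-q[1],-q[2]]]),np.zeros(3),np.zeros(3),np.array(c["mtx"]),np.array(c["distortion"]))[0].ravel(); print(x,y,np.round(u))
    cv2.circle(pic,(int(u[0]),int(u[1])),2,col,-1)
v,u0=int(u[1]),int(u[0]); v=max(v,80);u0=max(u0,110)
save(pic[v-80:v+80,u0-110:u0+110].repeat(3,0).repeat(3,1),'s4.png')
E
```

```text
t 6.45 tcp [ 688.1 -218.8  182.3] jig [-162.8 -100.1] F [-0.1  0.1 -0.2] w 70.1
-47 45 [247. 245.]
-47 -45 [195. 238.]
-8 45 [250. 258.]
-8 -45 [200. 251.]
```

View pics/s4.png

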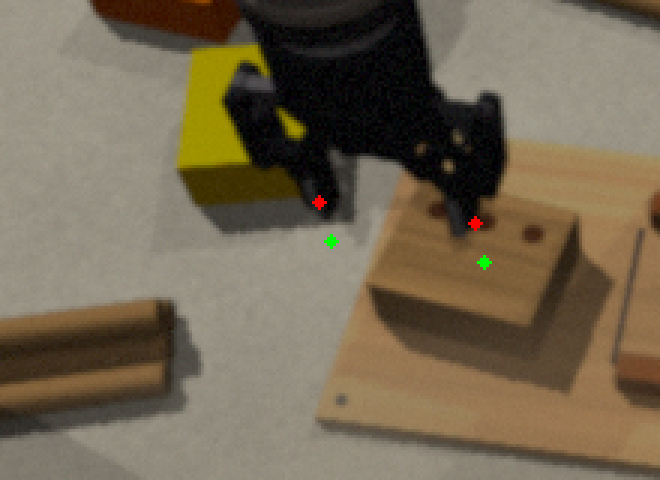

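The fingertips end roughly 36–45 mm behind the reported TCP (both the wrist depth and the scene view agree), so my first pass went over the blank. I'll go lower, step by step.

```bash
python3 -m pendant '[70,50,0,0,0, 70,50,0,0,0, 70,40,0,0,0, 70,20,0,0,0, 70,10,0,0,0, 70,8,0,0,0, 70,6,0,0,0, 70,0,0,0,0, 70,0,0,0,0]'
python3 - <<'E'
from h import *
p,M=st(); pic,d=viewer.grab_frame("wrist"); 
c=viewer.calibration("wrist")
a,W=cloud("wrist"); T=(W*1000-p)@M
m=(T[...,0]>-60)&(abs(T[...,1])<75)&(abs(T[...,2])<30)&(abs(T[...,1])>30)
for x0 in range(-60,16,5):
    k=m&(T[...,0]>=x0)&(T[...,0]<x0+5)
    if k.sum(): print(x0,k.sum(),np.round(np.median(W[k][:,2])*1000))
E
```

```text
clock: 7.62
tcp_pos: [0.6896, -0.2194, 0.0011]
orientation: [-0.138, 1.565, 0.137]
contact_force: [-0.4, 0.2, -0.2]
grip_width: 0.0703
t 7.62 tcp [ 689.6 -219.4    1.1] jig [-163.7 -101.4] F [-0.4  0.2 -0.2] w 70.3
-60 689 59.0
-55 556 54.0
-50 274 49.0
-45 4 46.0
-15 3930 11.0
-10 10534 11.0
```

```bash
python3 -m pendant '[70,8,0,0,0, 70,6,0,0,0, 70,0,0,-8,0, 70,0,0,-8,0, 70,0,0,-4,0, 70,0,0,-4,0, 70,0,0,-4,0, 70,0,0,-4,0, 70,0,0,-3,0, 70,0,0,-3,0, 70,0,0,-3,0, 70,0,0,0,0,70,0,0,0,0]'
python3 mw.py w5.png
```

```text
clock: 9.35
tcp_pos: [0.6484, -0.2267, -0.0137]
orientation: [-0.138, 1.567, 0.137]
contact_force: [0.5, -0.4, 0.5]
grip_width: 0.0702
t 9.35 tcp [ 648.4 -226.7  -13.7] jig [-163.7  -59.7] F [ 0.5 -0.4  0.5] w 70.2
blank top 126606 60.9241886350642 [-168.5  -12.7] [124.6 116.2] ang -0.2 Xrng [-227.8 -108.9] Yrng [-57.7  44.4]
right 1713 slope deg -9.18 Y rng [-75.8 -56.7] X [-45.  -25.3]
```

```bash
python3 -m pendant '[70,0,0,20,0, 70,0,0,20,0, 70,-50,0,0,0, 70,-50,0,0,0, 70,-50,0,0,0, 70,-45,0,0,0, 70,0,0,0,0, 70,0,0,0,0]'
python3 mw.py w6.png
```

```text
clock: 10.4
tcp_pos: [0.6873, -0.2195, 0.1805]
orientation: [-0.137, 1.568, 0.138]
contact_force: [-0.4, 0.5, -0.5]
grip_width: 0.0704
t 10.4 tcp [ 687.3 -219.5  180.5] jig [-163.4  -99.2] F [-0.4  0.5 -0.5] w 70.4
blank top 19770 60.30227587983342 [-168.1    4.8] [120.2 100.5] ang -3.01 Xrng [-227.5 -108.3] Yrng [-44.9  55.2]
right 4145 slope deg -0.08 Y rng [-75.5 -56. ] X [-45.  138.3]
left 4358 slope deg 0.31 Y rng [63.8 81.3] X [-45.  106.2]
```

View pics/w6.png

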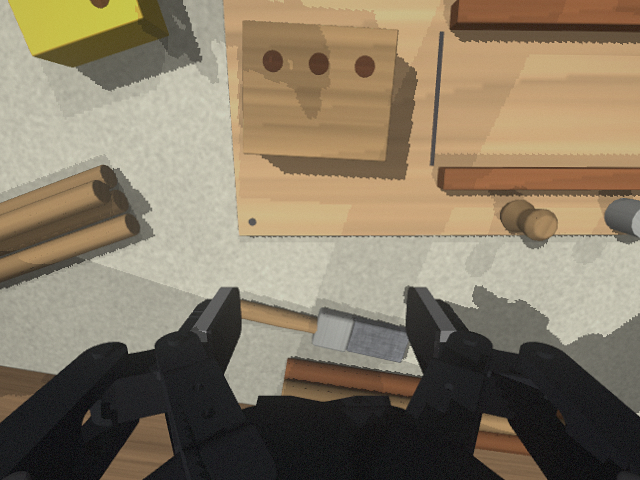

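```bash
python3 -m pendant '[60,0,-33,-35,0, 60,0,-33,-34,0, 60,0,-33,-34,0, 60,0,0,0,0.1745, 60,0,0,0,0.1745, 60,0,0,0,0.1745, 60,0,0,0,0.1745, 60,0,0,0,0.1745, 60,0,0,0,0.1745, 60,0,0,0,0.1745, 60,0,0,0,0.1745, 60,0,0,0,0.1745, 60,0,0,0,0, 60,0,0,0,0]'
python3 - <<'E'
from h import *
go((-262,4),-13,90); print(r.get_obs()['joints'])
E
python3 mw.py w7.png
```

```text
clock: 12.2
tcp_pos: [0.6035, -0.3346, 0.1804]
orientation: [1.076, 1.29, -1.077]
contact_force: [-0.1, 0.9, -0.5]
grip_width: 0.0599
t 12.2 tcp [ 603.5 -334.6  180.4] jig [-262.     3.5] F [-0.1  0.9 -0.5] w 59.9
shift [ 1.934e+02 -2.000e-01  1.000e-01] turn 0.003 axes
 [[-0.    0.98  0.18]
 [ 0.    0.18 -0.98]
 [-1.   -0.   -0.  ]]
[ 0.02018035  0.57275172  0.59732521  1.55564159 -0.34456464  1.12203548
  0.87334045]
t 12.2 tcp [ 603.5 -334.6  180.4] jig [-262.     3.5] F [-0.1  0.9 -0.5] w 59.9
blank top 19377 61.267908451950404 [-168.5    3.9] [119.9 100.3] ang -2.95 Xrng [-228.1 -108.7] Yrng [-46.3  54.1]
```

View pics/w7.png

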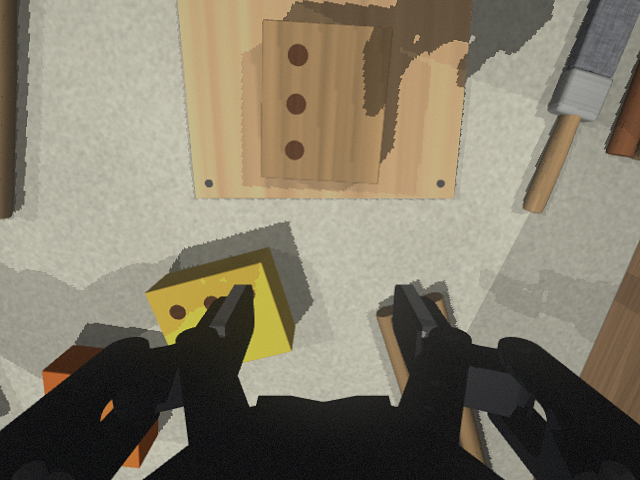

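```bash
python3 - <<'E'
from h import *
for cam in("wrist","top"):
    a,W=cloud(cam); J=(W[...,:2]*1000-O); X=J@ex; Y=J@ey; Z=W[...,2]*1000
    m=(Z>15)&(Z<75)&(X<-240)&(X>-400)&(Y<70)&(Y>-70)
    for y0 in range(-70,70,10):
        k=m&(Y>=y0)&(Y<y0+10)
        if k.sum()>5: print(cam,y0,k.sum(),"Xmax",np.round(np.percentile(X[k],98)),"zmax",np.round(Z[k].max()))
E
```

```text
wrist -70 221 Xmax -374.0 zmax 36.0
wrist -60 45 Xmax -378.0 zmax 21.0
wrist 30 139 Xmax -385.0 zmax 51.0
wrist 40 576 Xmax -350.0 zmax 51.0
wrist 50 941 Xmax -315.0 zmax 52.0
wrist 60 1026 Xmax -306.0 zmax 51.0
top 30 9 Xmax -383.0 zmax 52.0
top 40 44 Xmax -345.0 zmax 55.0
top 50 94 Xmax -310.0 zmax 57.0
top 60 121 Xmax -307.0 zmax 57.0
```

```bash
python3 -m pendant '[60,50,0,-10,0, 60,50,0,0,0, 60,40,0,0,0, 60,25,0,0,0, 60,15,0,0,0, 60,13,0,0,0, 60,0,0,0,0]'; python3 -m pendant '[60,0,0,-6,0, 60,0,0,-4,0, 60,0,0,-4,0, 60,0,0,-4,0, 60,0,0,-4,0, 60,0,0,-4,0, 60,0,0,-4,0, 60,0,0,-4,0, 60,0,0,-4,0, 60,0,0,-4,0, 60,0,0,-4,0,60,0,0,-4,0,60,0,0,-4,0,60,0,0,-3,0,60,0,0,0,0,60,0,0,0,0]'
python3 mw.py w8.png
```

```text
clock: 13.22
tcp_pos: [0.602, -0.3248, -0.012]
orientation: [1.079, 1.288, -1.079]
contact_force: [0.6, -0.2, 0.7]
grip_width: 0.0598
clock: 15.22
tcp_pos: [0.592, -0.268, -0.012]
orientation: [1.079, 1.289, -1.079]
contact_force: [0.7, -0.1, 0.5]
grip_width: 0.0601
t 15.22 tcp [ 592. -268.  -12.] jig [-194.4    3.1] F [ 0.7 -0.1  0.5] w 60.1
blank top 105102 60.92176657896728 [-148.1    7.9] [117.1 100.4] ang -0.17 Xrng [-194.5  -90.5] Yrng [-41.3  56.7]
```

View pics/w8.png

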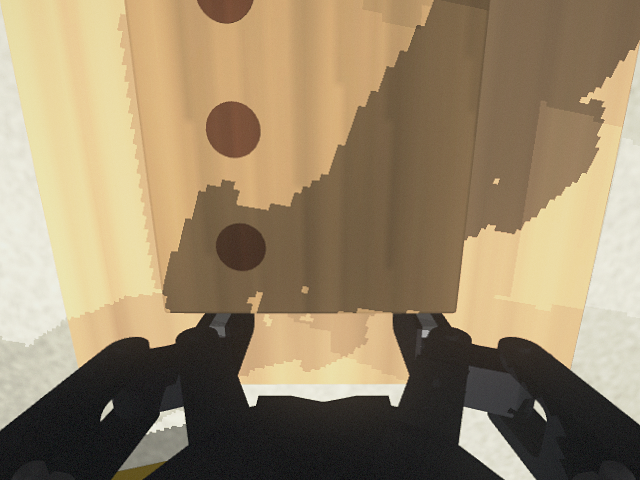

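```bash
python3 -m pendant '[60,0,0,12,0, 60,-50,0,0,0, 60,-60,0,0,0, 60,-60,0,-30,0, 60,-40,0,-40,0, 60,0,0,-30,0, 60,0,0,0,0, 60,0,0,0,0]'
python3 mw.py w9.png
```

```text
clock: 16.27
tcp_pos: [0.5769, -0.1854, 0.1941]
orientation: [1.079, 1.287, -1.08]
contact_force: [-0.1, -0.3, -0.3]
grip_width: 0.0601
t 16.27 tcp [ 576.9 -185.4  194.1] jig [-110.5    3.5] F [-0.1 -0.3 -0.3] w 60.1
blank top 13605 60.710544743895476 [-123.5    7.8] [119.4 100.1] ang -0.05 Xrng [-182.3  -63.9] Yrng [-41.6  57.1]
right 3232 slope deg -0.32 Y rng [-75.8 -56.2] X [-44.7  72. ]
left 3211 slope deg 0.32 Y rng [63.5 82.9] X [-44.3  72.3]
```

View pics/w9.png

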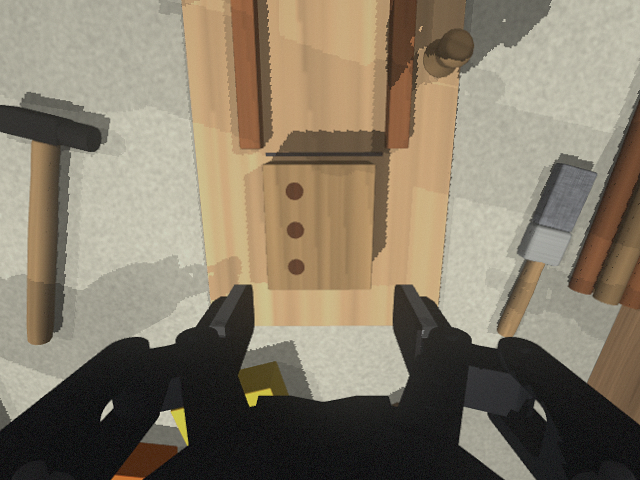

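```bash
python3 -m pendant '[60,0,0,50,0, 60,0,0,46,0, 60,50,0,0,0, 60,60,0,0,0, 60,50,0,0,0, 60,30,0,0,0, 60,16,0,0,0, 60,0,0,0,0]'; python3 -m pendant '[60,0,0,-6,0, 60,0,0,-4,0, 60,0,0,-4,0, 60,0,0.4,-4,0, 60,0,0.4,-4,0, 60,0,0.4,-4,0, 60,0,0.4,-4,0, 60,0,0.4,-4,0, 60,0,0.4,-4,0, 60,0,0.4,-4,0, 60,0,0.4,-4,0,60,0,0.4,-4,0,60,0,0.4,-4,0,60,0,0,-4,0,60,0,0,0,0,60,0,0,0,0]'
python3 mw.py w10.png
```

```text
clock: 17.32
tcp_pos: [0.5932, -0.2796, -0.0126]
orientation: [1.079, 1.288, -1.081]
contact_force: [0.2, 0.1, 0.1]
grip_width: 0.0601
clock: 19.32
tcp_pos: [0.5875, -0.2199, -0.0121]
orientation: [1.079, 1.289, -1.078]
contact_force: [-0.7, 1.0, 0.4]
grip_width: 0.06
t 19.32 tcp [ 587.5 -219.9  -12.1] jig [-146.3   -0.9] F [-0.7  1.   0.4] w 60.0
blank top 105193 60.957460992855275 [-99.9   4.5] [116.7 100.8] ang -0.04 Xrng [-146.6  -42.5] Yrng [-44.5  53.4]
right 2279 slope deg -0.67 Y rng [-76.  -57.1] X [-45.  -32.2]
left 1676 slope deg 0.92 Y rng [68.3 82.5] X [-45. -32.]
```

```bash
python3 -m pendant '[60,0,0,-3,0,60,0,0,-5,0,60,0,0,-5,0,60,0,0,-5,0,60,0,0,-5,0,60,0,0,-5,0,60,0,0,-5,0,60,0,0,-5,0,60,0,0,-5,0,60,0,0,-5,0,60,0,0,-5,0,60,0,0,-5,0,60,0,0,-5,0,60,0,0,-5,0,60,0,0,-5,0,60,0,0,-5,0,60,0,0,-5,0,60,0,0,-5,0,60,0,0,-2,0,60,0,0,0,0]'
python3 mw.py w11.png; python3 - <<'E'
from h import *
a,W=cloud("wrist"); J=(W[...,:2]*1000-O); X=J@ex; Y=J@ey; Z=W[...,2]*1000
q=(Z>40)&(Z<54)&(X>120)&(abs(Y)<80); print(q.sum(), np.round(np.percentile(X[q],[1,50,99]),1) if q.sum() else '')
E
```

```text
clock: 21.88
tcp_pos: [0.5721, -0.1318, -0.0117]
orientation: [1.079, 1.288, -1.079]
contact_force: [0.9, -0.4, -0.4]
grip_width: 0.06
t 21.88 tcp [ 572.1 -131.8  -11.7] jig [-56.9  -1.1] F [ 0.9 -0.4 -0.4] w 60.0
blank top 104870 60.95297294410457 [-10.5   4.3] [116.9 100.5] ang -0.24 Xrng [-57.2  47.1] Yrng [-44.9  53.1]
right 14417 slope deg -0.24 Y rng [-76.3 -57.3] X [-45.   57.5]
left 10892 slope deg 0.01 Y rng [68.  82.4] X [-45.   57.8]
0
```

View pics/w11.png

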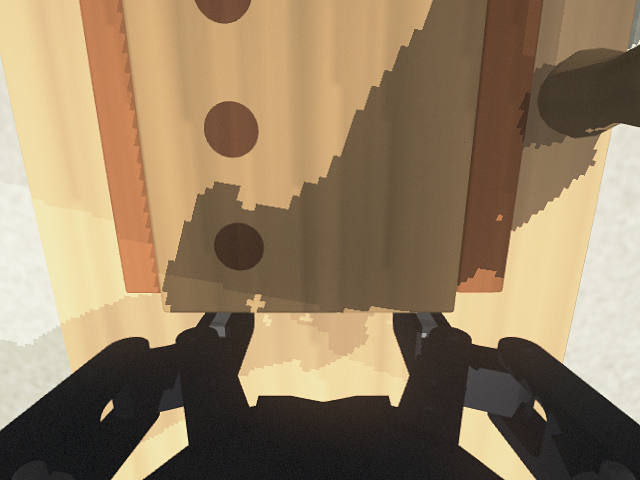

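```bash
python3 - <<'E'
from h import *
p,M=st()
a,W=cloud("wrist"); T=(W*1000-p)@M
for x0 in range(-130,-40,10):
    m=(T[...,0]>x0)&(T[...,0]<x0+10)&(abs(T[...,2])<50)&(T[...,2]>-9)
    if m.sum()>5: print(x0,"z",round(p[2]-x0),m.sum(),"ymax",np.round(T[m][:,1].min()),np.round(T[m][:,1].max()))
for cam in ("wrist","top"):
    if cam=="top": a,W=cloud("top")
    J=(W[...,:2]*1000-O); X=J@ex; Y=J@ey; Z=W[...,2]*1000
    for s in(1,-1):
        m=(Z>42)&(Z<80)&(Y*s>62)&(Y*s<130)&(X>-60)&(X<165)
        if m.sum()>5: print(cam,s,m.sum(),"Y",np.round(np.percentile(Y[m],[2,98])),"X",np.round(np.percentile(X[m],[2,98])),"z",np.round(Z[m].max()))
E
```

```text
t 21.98 tcp [ 572.1 -132.1  -11.7] jig [-57.1  -1.1] F [-0.6  0.8 -0. ] w 59.8
-130 z 118 2975 ymax -56.0 56.0
-120 z 108 4203 ymax -55.0 55.0
-110 z 98 3365 ymax -63.0 63.0
-100 z 88 6583 ymax -63.0 63.0
-90 z 78 868 ymax -53.0 53.0
-80 z 68 1022 ymax -44.0 43.0
-70 z 58 856 ymax -44.0 43.0
-60 z 48 370 ymax -30.0 30.0
-50 z 38 677 ymax -84.0 75.0
wrist -1 2778 Y [-99. -89.] X [17. 37.] z 80.0
top -1 191 Y [-122.  -92.] X [ 18. 156.] z 77.0
```

```bash
python3 -m pendant '[60,0,0,-3,0,60,0,0,-5,0,60,0,0,-5,0,60,0,0,-5,0,60,0,0,-5,0,60,0,0,-5,0,60,0,0,-5,0,60,0,0,-5,0,60,0,0,-5,0,60,0,0,-5,0,60,0,0,-5,0,60,0,0,-5,0,60,0,0,-5,0,60,0,0,-5,0,60,0,0,-5,0,60,0,0,-5,0,60,0,0,-4,0,60,0,0,-2,0,60,0,0,0,0]'; python3 -m pendant '[60,0,0,-2,0,60,0,0,-2,0,60,0,0,-1,0,60,0,0,-1,0,60,0,0,0,0]'
python3 mw.py w12.png
```

```text
clock: 24.45
tcp_pos: [0.5573, -0.049, -0.0119]
orientation: [1.079, 1.288, -1.079]
contact_force: [0.2, -0.1, -0.2]
grip_width: 0.06
clock: 25.08
tcp_pos: [0.5562, -0.0433, -0.0118]
orientation: [1.079, 1.288, -1.079]
contact_force: [0.8, -0.4, -0.6]
grip_width: 0.0601
t 25.07 tcp [556.2 -43.3 -11.8] jig [33. -1.] F [ 0.8 -0.4 -0.6] w 60.1
blank top 104997 60.98004219058456 [79.6  3.9] [116.9 100.9] ang 0.04 Xrng [ 33.  137.1] Yrng [-44.9  53.1]
right 18899 slope deg -0.7 Y rng [-88.5 -57.3] X [-45.  148.1]
left 14852 slope deg 0.9 Y rng [65.5 82.5] X [-45.  147.6]
```

Still no stop contact; creep on in millimetres and watch the force.

```bash
for k in 1 ; do python3 -m pendant '[60,0,0,-1,0,60,0,0,-1,0,60,0,0,-1,0,60,0,0,0,0]'; python3 -m pendant '[60,0,0,-1,0,60,0,0,-1,0,60,0,0,0,0]'; python3 -m pendant '[60,0,0,-1,0,60,0,0,-1,0,60,0,0,0,0]'; done
```

```text
clock: 25.62
tcp_pos: [0.5558, -0.0406, -0.0117]
orientation: [1.079, 1.287, -1.079]
contact_force: [-1.0, -1.1, 0.3]
grip_width: 0.0604
clock: 26.0
tcp_pos: [0.5556, -0.0387, -0.0117]
orientation: [1.079, 1.287, -1.079]
contact_force: [0.1, -1.0, 0.1]
grip_width: 0.06
clock: 26.38
tcp_pos: [0.5556, -0.0378, -0.0116]
orientation: [1.079, 1.285, -1.079]
contact_force: [1.8, -5.5, -1.3]
grip_width: 0.0598
```

Contact with the stop (5.5 N, motion stalling at the predicted place). One more small press, then back off and look.

```bash
python3 -m pendant '[60,0,0,-1,0,60,0,0,0,0]'; python3 -m pendant '[60,0,0,10,0,60,0,0,20,0,60,-50,0,0,0, 60,-60,0,0,0, 60,-60,0,-30,0, 60,-40,0,-40,0, 60,0,0,-30,0, 60,0,0,0,0, 60,0,0,0,0]'
python3 mw.py w13.png; python3 - <<'E'
from h import *
a,W=cloud("wrist"); J=(W[...,:2]*1000-O); X=J@ex; Y=J@ey; Z=W[...,2]*1000
q=(Z>38)&(Z<53)&(X>165)&(X<215)&(abs(Y)<80); print("stop",q.sum(),np.round(np.percentile(X[q],[1,50,99]),1) if q.sum() else '')
E
```

```text
clock: 26.62
tcp_pos: [0.5557, -0.0378, -0.0114]
orientation: [1.079, 1.284, -1.08]
contact_force: [2.9, -8.2, -1.2]
grip_width: 0.0602
clock: 27.75
tcp_pos: [0.5428, 0.0306, 0.194]
orientation: [1.079, 1.288, -1.08]
contact_force: [-1.1, -1.8, 0.4]
grip_width: 0.0598
t 27.75 tcp [542.8  30.6 194. ] jig [108.1  -0.7] F [-1.1 -1.8  0.4] w 59.8
blank top 14152 60.77387786515068 [108.9   3.7] [120.4 100.2] ang -0.04 Xrng [ 49.7 168.3] Yrng [-45.6  53.1]
right 3689 slope deg -0.57 Y rng [-76.7 -56.9] X [-45.  159.3]
left 3364 slope deg 1.06 Y rng [63.2 82.5] X [-44.9 159.6]
stop 5196 [168.7 181.5 193.6]
```

View pics/w13.png

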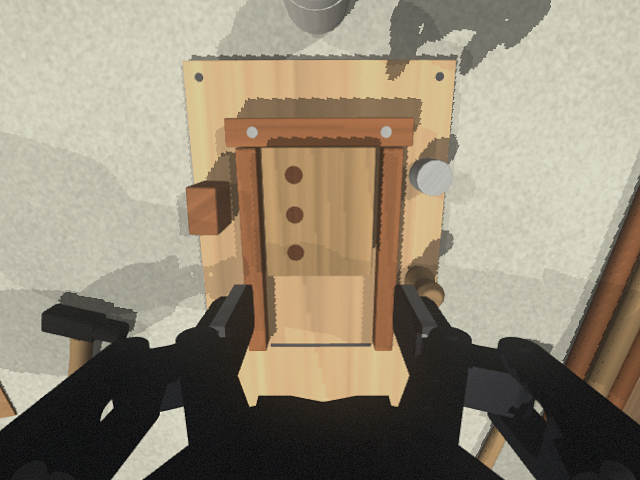

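The blank (about columns 262–377, rows 148–275) lies flush against the stop bar (edge at row 147), square, with a gap to both rails, and the hand is clear. The bystanders look undisturbed. I'm handing it in.

```bash
python3 -c "
from bench import r
print(r.hand_in())"
```

```text
the job is handed in; nothing more can be done
None
```

The blank is home against the end stop and the job is handed in, at about 28 s of the 64 s allowed. `hand_in` gives no verdict, so this rests on my own last checks.

**What I did:** I pushed the blank sideways with the open fingers to centre it. Then I squared it from behind with both fingertips and pushed it down the lane, steering about 4 mm sideways before the mouth. I crept the last millimetres until the force rose to about 8 N and the motion stalled, then drew the hand back and up.

**Last checks, from the wrist camera:**

| Check | Measured | Limit |
|---|---|---|
| Leading end | about 168.5 mm; stop face reads 168.7 mm in the same picture, so they touch | within 5 mm of the stop |
| Squareness | −0.04° | 0.06 rad (3.4°) |
| Distance from lane centre line | about 0.5 mm, once a 3–4 mm camera offset seen on the rails is removed | 12 mm |
| Robot | hand clear, above everything | touching nothing |

In the last picture the blank stands clear of both rails. The offcut and steel weight look unmoved, as far as the picture shows; I did not measure any bystander again at the end.

**What disagreed:**
- **Fingertips:** they end about 40–48 mm behind the reported TCP, not where the description puts them. My first sideways pass therefore went over the blank without moving it noticeably, and I corrected the height after that.
- **Cameras:** the top and wrist cameras differed by 3–4 mm across the lane. I judged the blank against the rails in the same picture.

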